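# Bounce-check a spring mount of a fume blower

### The job

The fume blower stands on a base plate carried by a coil-spring mount at each corner; bounce-check the front corner (of the two nearer the robot) that has the upright rule standing beside it. With the fingertips, press that corner of the plate down until its pointer is level with the long mark on the rule (to about 2 mm, not pushing on far past it), hold it there for about a second, then let it spring back up and move clear. Press on the plate itself, not on the pointer or the blower, do not push down the other front corner, and leave the rule and everything else on the bench where it stands.

Things in the scene. Friction and masses are not known exactly. Their poses are not given: they have to be found in the camera images.
- frame: Bottom frame of the blower, fixed to the bench: two dark angle-steel rails 340 mm long, 220 mm apart. Origin on the bench under the middle of the machine; x points to the machine's rear (away from the robot, give or take its yaw), y to its left end (blower inlet end), z up. On it stand four coil springs, 220 mm apart in x and 300 mm in y, which carry the base plate.
- plate: Grey steel base plate 260 (x) x 340 (y) x 6 mm on the four springs, axes as the frame. Origin mid-underside, 66 mm above the bench at rest. It sinks and tilts where pressed and springs back, well damped; 7 kg with the blower. Pressed at a front mount, about 12 N sinks that mount 8.7 mm and its pointer, farther out, 10 mm (to the mark), in proportion; the other front pointer sinks only 1 mm.
- blower: Fume blower bolted to the middle of the plate, moves with it: grey round scroll housing 166 mm across, blue motor 80 mm across, 260 mm high over the bench. Origin under its foot near the plate's middle. It reaches from 107 mm right to 83 mm left of the plate's middle, and 93 mm in front of it at the scroll (from 11 mm right to 57 mm left), 55 mm elsewhere. Do not touch.
- corner_left (a point): Place to press at the plate's front left corner (nearer the robot, machine's +y end): centre of the top of a flat round steel washer 40 mm in diameter, 3 mm thick, over the spring mount. 75 mm above the bench at rest; 20 mm in from the plate's front and left edges.
- corner_right (a point): The same at the plate's front right corner (machine's -y end).
- pointer_left: Steel pointer blade, 10 mm wide and 3 mm thick, which sticks out 62 mm to the left from the plate by its front left corner. Origin at its tip, at mid-thickness: 92 mm out (+y) from and 10 mm behind (+x) corner_left, 73.5 mm above the bench at rest. It moves with the plate. At the mark when its origin is 63.5 mm above the bench.
- pointer_right: The same to the right (-y) by the front right corner.
- rule_stand: Steel rule 26 mm wide, upright in a loose dark steel stand (45 x 70 x 22 mm, 0.7 kg), 105 mm high overall, beside one of the two front corners (left or right), its face some 5 mm in front (robot side) of that pointer. Origin at the middle of the stand's underside on the bench; the rule's faces look along its x.
- mark (a point): The long line across the rule, 63.5 mm above the bench, in the middle of the rule's face: 10 mm below the resting pointer. The other lines are shorter and 5 mm apart.
- rivet_tin: Loose plain steel tin, 60 mm across, 45 mm high, beside the other front corner. Origin under its middle. Leave alone.
- mallet: Loose mallet lying on the bench: yellow head 95 mm long and 48 mm across, wooden handle to its -x, 270 mm. Origin under the head. Leave alone.
- timber: Loose timber block 120 x 80 x 40 mm. Origin under its middle. Leave alone.
Not all that is in view belongs to the job. Several things look just like the rule_stand: the one meant starts farthest from the robot's base.

How it is judged:
By the outcome, as a careful person would: the job done as asked, in the order asked, and still so for the second after the job is handed in, with the robot touching nothing.
It also fails if it takes over 48 s, if anything falls off the work surface, if the arm or the gripper's body presses on something with over 40 N, if the wrist force passes 120 N, or if a joint passes its speed limit or range.

### The arm

A 6-joint arm with a two-finger parallel gripper is mounted at the origin on the work surface. World frame = base frame: x ahead of the robot, y to its left, z up, the work surface at z = 0. Lengths are in m, angles in rad, forces in N, time in s.
With the tool pointing down it reaches from about 0.35 to 0.85 m from the base axis. Payload 8.1 kg.
Tool frame: the origin (TCP) lies midway between the tips of the shut fingers; the grasp point (between the pads) lies 19 mm behind it; z points along the fingers, y is the line along which they close (so a half turn about z gives the same grasp; the last joint's range is limited). The gripper opens to 93 mm and grips with 3 to 60 N. Pads are 15 mm wide; open, the fingers measure 128 mm over their backs; the gripper's body (75 mm by 188 mm) begins 65 mm behind the grasp point.
Start: joints at [1.147, 0.13, 1.488, -0, 1.523, -0.085], TCP at [0.199, 0.566, 0.219] pointing down, gripper open.
Joint ranges: [-2.96, 2.96], [-0.89, 2.26], [0.02, 2.5], [-1.34, 4.48], [0, 2.73], [-2.66, 2.66]. Speed limits (rad/s): [2.39, 2.39, 2.79, 3.14, 3.14, 3.14].

### API

Orientations are given as a rotation vector (axis times angle).
In Python, from plant import read_state, read_camera, get_calibration, close_job gives the robot as it stands.
- The arm moves only by the shell command python3 -m crank 'ROWS' [FORCE]. ROWS is JSON, a list that holds one entry, the list of rows, each a list of 7 numbers: the gripper's target within -1 to 1 (fully open at 1, half-way at 0, shut at -1), then the shift along the tool's x, y, z as a fraction of full scale, then the turn, a rotation vector about the tool's x, y, z as a fraction of full scale. In form: [[[grip, x, y, z, rx, ry, rz], ...]]. A call has exactly 5 rows; each row is the pose to reach, as a shift and turn from the pose commanded when the call began, along the tool's axes at that moment; what a row does not reach only later rows make up. Full scale, the value 1, is 0.5 m for a shift and 90 degrees for a turn. A row lasts 1/8 s, in which the tool goes at most 62.5 mm and 10.7 degrees, less where a joint would pass 70% of its speed; a pose out of reach is approached as far as the arm can. A call with a number of a shift or a turn outside -1 to 1 is refused whole. A call with a gripper value outside its range is refused whole. The fingers move at their own pace and stop on an object; FORCE is the grip in N (left out, the last holds). Time passes only in rows, so rows that repeat a pose let the fingers close, or fill a call up. It gives the time, the measured TCP pose, the force, the opening and the grip force at its end, in the units of the state.
- read_state(): the state, without advancing time (a new reading comes with each control period).
- read_camera(name): name is "side" or "top"; returns the picture (384x512x3 uint8, red, green, blue); there is no depth.
- get_calibration(name): a dict with "fx", "fy", "cx", "cy" (pixels), "eye" and "orientation" of the camera in the world. Camera axes: x right, y down, z forward; pixel columns grow to the right and rows downward; lengths in m; the calibration is good to about 2 mm. A picture is of the moment at which its call begins. get_calibration takes no time and is no camera call.
- close_job(): hands the job in; it is judged then, once.
The state is a dict: "t": time; "q": joint angles; "dq": joint speeds; "joint_torque": joint torques, N m; "tool_pos": TCP position; "orientation": TCP orientation; "force": force on the tool from outside, world axes, zero at the start; "wrist_torque": the same for the moment, N m; "opening": finger opening in m; "gripper_force": force on a finger pad.
Only numpy, scipy, OpenCV 4.12 (cv2) and the standard library are available. Lean on these libraries where they do the work, as an engineer would, in place of code of your own. Each camera call takes 0.05 s, during which the arm holds its last target. There are 200 camera calls.

## Working session

There is one attempt and no reset: what is moved stays moved. The work goes in short steps, Python scripts to look and compute and a shell command to move; the robot and the scene stay as the last step left them, time stands still between calls to the robot, and variables do not carry over. Pictures are saved under pics/ and viewed, at most 10 in all, crops included, and the job is handed in when it is done.

```bash
mkdir -p pics; python3 - <<'E'
from plant import *
import cv2
for n in("side","top"):
    cv2.imwrite(f"pics/{n}0.png",cv2.resize(read_camera(n),(800,600),interpolation=cv2.INTER_CUBIC)[:,:,::-1]); print(n,get_calibration(n))
print(read_state())
E
```

```text
side {'fx': 359.05123744663996, 'fy': 359.05123744663996, 'cx': 253.23812799521474, 'cy': 190.55370680014883, 'eye': array([ 0.13875302, -0.70258084,  0.66296296]), 'orientation': array([-2.147572  ,  0.51160986, -0.25057596])}
top {'fx': 486.9225059993529, 'fy': 486.9225059993529, 'cx': 252.62526722855105, 'cy': 191.02091523291972, 'eye': array([ 0.31015912, -0.01330149,  1.78836859]), 'orientation': array([-2.16349875,  2.153397  , -0.12113654])}
{'t': 0.1, 'q': array([ 1.14659921e+00,  1.31045072e-01,  1.48917524e+00, -4.09483287e-06,
        1.52301675e+00, -8.53837948e-02]), 'dq': array([ 0.00012161, -0.00022206, -0.00084721, -0.00159467, -0.00103455,
        0.00047903]), 'joint_torque': array([ 1.38950520e-03, -5.61338782e+01, -4.93096876e+01,  7.70312408e-02,
        2.91214942e-02, -2.66325424e-05]), 'tool_pos': array([0.19917768, 0.56542523, 0.21771392]), 'orientation': array([-5.29595084e-01, -3.09621512e+00,  2.50093569e-03]), 'force': array([-0.09983004,  0.03502391, -0.06605155]), 'wrist_torque': array([0.03601502, 0.01700348, 0.00652417]), 'gripper_force': 0.0, 'opening': 0.09319267726969269}
```

View pics/side0.png

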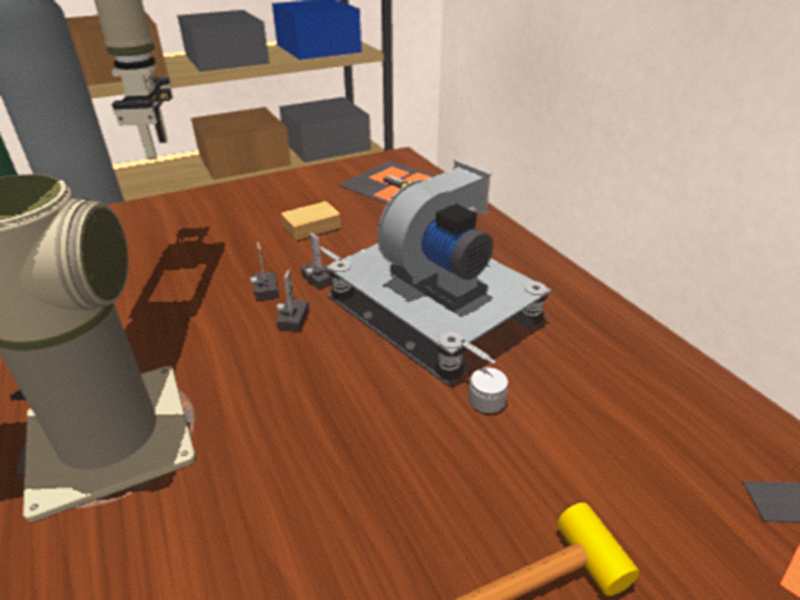

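View pics/top0.png

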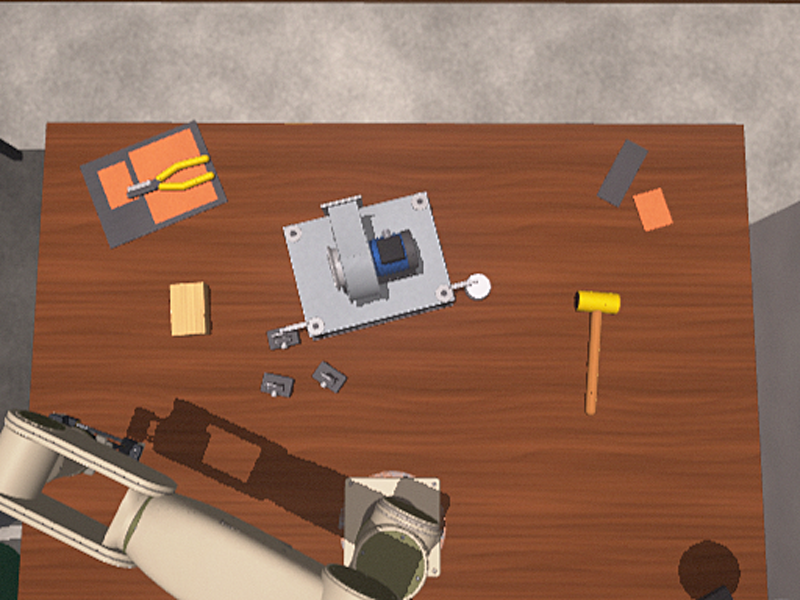

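The rule stands by the front left corner: its washer is at top (316,326) and side (340,267), with the rule stand at top (282,338). The tin is at the front right corner, whose washer is at top (444,292). All pixels are in the enlarged 800x600 pictures.

```bash
cat > h.py <<'E'
from plant import *
import numpy as np
from scipy.spatial.transform import Rotation as R
def px2w(n,u,v,z,s=1.5625):
    c=get_calibration(n); d=R.from_rotvec(c["orientation"]).apply([((u+.5)/s-.5-c["cx"])/c["fx"],((v+.5)/s-.5-c["cy"])/c["fy"],1])
    return c["eye"]+d*(z-c["eye"][2])/d[2]
E
python3 - <<'E'
from h import *
np.set_printoptions(precision=4,suppress=True)
P={k:px2w("top",*v,.075) for k,v in dict(FL=(316,326),FR=(444,292),RL=(293,232),RR=(420,201)).items()}
for k in P: print(k,P[k])
print("side",px2w("side",340,266,.075),px2w("side",451,340,.075),px2w("side",536,288,.075))
d=P["FL"]-P["FR"];print(np.linalg.norm(d),np.degrees(np.arctan2(-d[0],d[1])),np.linalg.norm(P["RL"]-P["FL"]))
s=read_state();M=R.from_rotvec(s["orientation"]);print(M.as_matrix())
yaw=np.arctan2(-d[0],d[1])
print("stand",px2w("top",282,340,.022))
c=(P["FL"]+P["FR"])/2;print(M.inv().apply(P["FL"]+[0,0,.1]-s["tool_pos"])/.5, yaw)
E
```

```text
FL [0.4494 0.1744 0.075 ]
FR [ 0.5281 -0.1149  0.075 ]
RL [0.6652 0.2309 0.075 ]
RR [ 0.739  -0.0602  0.075 ]
side [0.4491 0.1725 0.075 ] [ 0.5258 -0.1171  0.075 ] [ 0.7402 -0.0616  0.075 ]
0.29980360168855913 15.215859607944095 0.22312141771076927
[[-0.9431  0.3324 -0.0007]
 [ 0.3324  0.9431 -0.0015]
 [ 0.0001 -0.0016 -1.    ]]
stand [0.4207 0.2587 0.022 ]
[-0.7319 -0.5711  0.0863] 0.265566848679838
```

```bash
python3 -m crank '[[[-1,-0.15,-0.12,0,0,0,0],[-1,-0.25,-0.195,0,0,0,0],[-1,-0.35,-0.27,0,0,0,0],[-1,-0.45,-0.35,0,0,0,0],[-1,-0.5,-0.39,0,0,0,0]]]' 10; python3 -m crank '[[[-1,-0.08,-0.06,0,0,0,0],[-1,-0.16,-0.12,0.04,0,0,0],[-1,-0.232,-0.182,0.08,0,0,0],[-1,-0.232,-0.182,0.08,0,0,0],[-1,-0.232,-0.182,0.08,0,0,0]]]'; python3 - <<'E'
from h import *
import cv2
s=read_state();M=R.from_rotvec(s["orientation"]);print(s["tool_pos"],M.inv().apply(np.array([.449,.1737,.095])-s["tool_pos"])/.5,s["force"],s["opening"])
a=read_camera("side")[110:220,150:300];cv2.imwrite("pics/s1.png",cv2.resize(a,(800,586),interpolation=cv2.INTER_CUBIC)[:,:,::-1])
E
```

```text
t: 0.72
tool_pos: [0.3685, 0.3009, 0.2183]
orientation: [-0.529, -3.097, 0.0]
force: [1.3, 0.2, 0.4]
opening: 0.0478
gripper_force: 0.0
t: 1.35
tool_pos: [0.4468, 0.1786, 0.1786]
orientation: [-0.531, -3.096, -0.0]
force: [-0.2, 0.1, 0.2]
opening: 0.0012
gripper_force: 0.0
[0.44680528 0.17862686 0.17859853] [-0.00754813 -0.00783939  0.16719087] [-0.22316831  0.12230566  0.21749503] 0.0012028158739413857
```

View pics/s1.png

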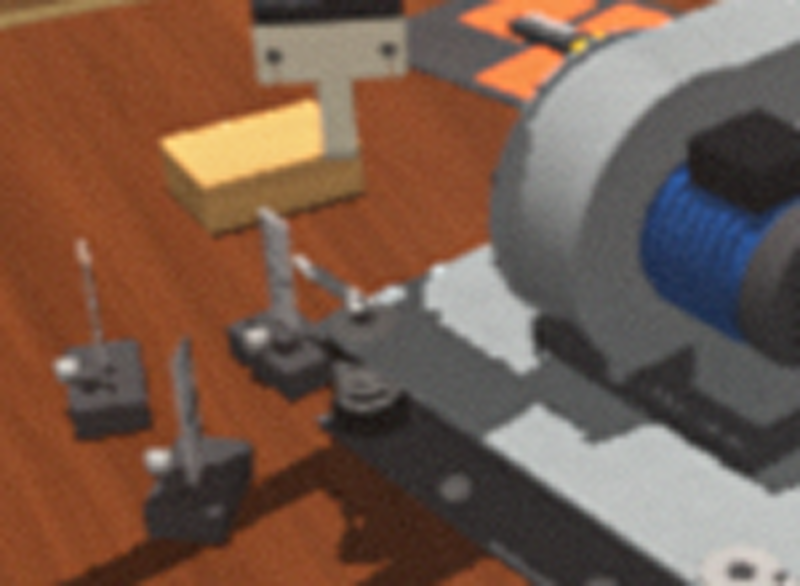

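The shut fingertips hang above the front left washer (washer at about (365,320) in the crop), and the rule is at (280,270). I'll move down to just above it.

```bash
python3 -m crank '[[[-1,-0.006,-0.007,0.06,0,0,0],[-1,-0.006,-0.007,0.12,0,0,0],[-1,-0.006,-0.007,0.17,0,0,0],[-1,-0.006,-0.007,0.19,0,0,0],[-1,-0.006,-0.007,0.19,0,0,0]]]'; python3 - <<'E'
from h import *
import cv2
s=read_state();print(s["tool_pos"],s["force"])
a=read_camera("side")[110:220,150:300];cv2.imwrite("pics/s2.png",cv2.resize(a,(800,586),interpolation=cv2.INTER_CUBIC)[:,:,::-1])
E
```

```text
t: 2.02
tool_pos: [0.4484, 0.1748, 0.0838]
orientation: [-0.528, -3.097, 0.0]
force: [0.4, 0.7, 0.2]
opening: 0.0009
gripper_force: 0.0
[0.44837786 0.17483757 0.08375571] [0.39472225 0.72924029 0.15778962]
```

View pics/s2.png

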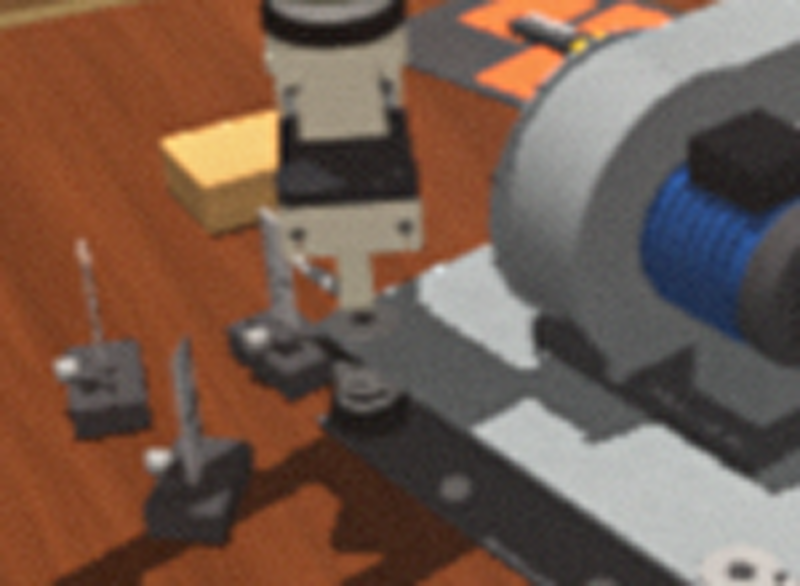

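The tips are at about (357,308), just above the washer at (365,320). I'll lower gently until contact, 6 mm at first and then more.

```bash
python3 -m crank '[[[-1,0,0,0.006,0,0,0],[-1,0,0,0.01,0,0,0],[-1,0,0,0.014,0,0,0],[-1,0,0,0.018,0,0,0],[-1,0,0,0.018,0,0,0]]]'
```

```text
t: 2.7
tool_pos: [0.4487, 0.174, 0.0745]
orientation: [-0.53, -3.096, 0.0]
force: [0.7, -0.6, 1.2]
opening: 0.0004
gripper_force: 0.3
```

```bash
python3 -m crank '[[[-1,0,0,0.004,0,0,0],[-1,0,0,0.008,0,0,0],[-1,0,0,0.012,0,0,0],[-1,0,0,0.014,0,0,0],[-1,0,0,0.014,0,0,0]]]'
```

```text
t: 3.32
tool_pos: [0.4488, 0.1741, 0.0682]
orientation: [-0.529, -3.097, 0.0]
force: [-5.7, -0.3, 8.4]
opening: 0.0005
gripper_force: 4.7
```

```bash
python3 -m crank '[[[-1,0,0,0.0015,0,0,0],[-1,0,0,0.003,0,0,0],[-1,0,0,0.003,0,0,0],[-1,0,0,0.003,0,0,0],[-1,0,0,0.003,0,0,0]]]'; python3 - <<'E'
from h import *
import cv2
s=read_state();print(s["tool_pos"],s["force"])
a=read_camera("side")[140:195,185:260];cv2.imwrite("pics/s3.png",cv2.resize(a,(800,586),interpolation=cv2.INTER_CUBIC)[:,:,::-1])
E
```

```text
t: 3.95
tool_pos: [0.4488, 0.1741, 0.067]
orientation: [-0.529, -3.097, 0.0]
force: [-5.7, -1.8, 11.2]
opening: 0.0007
gripper_force: 5.6
[0.44877545 0.1741177  0.06695511] [-5.73549882 -1.77905485 11.1860356 ]
```

View pics/s3.png

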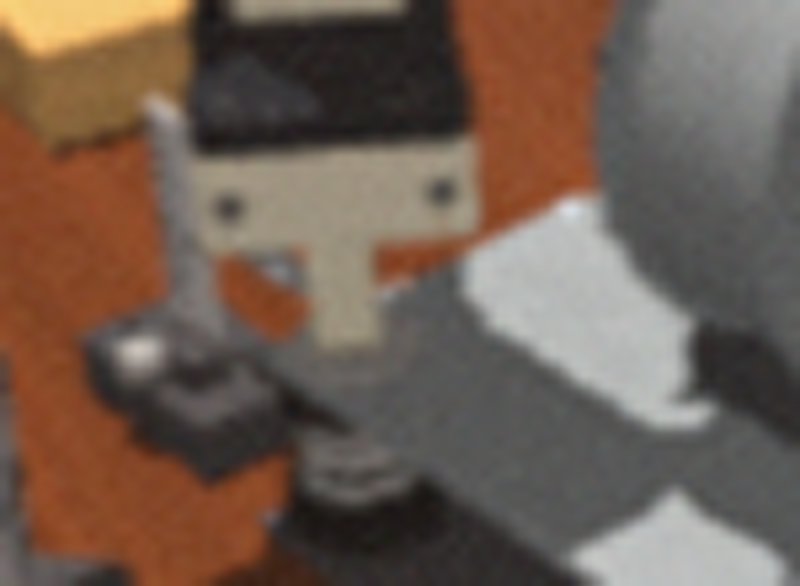

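The tips rest on the washer at (345,350), which has sunk. Height (67.0 mm) and force (11.2 N) both put the pointer about 9.3 mm down. I'll go 0.6 mm further and hold just over a second.

```bash
python3 -m crank '[[[-1,0,0,0.0012,0,0,0],[-1,0,0,0.0012,0,0,0],[-1,0,0,0.0012,0,0,0],[-1,0,0,0.0012,0,0,0],[-1,0,0,0.0012,0,0,0]]]'; python3 -m crank '[[[-1,0,0,0,0,0,0],[-1,0,0,0,0,0,0],[-1,0,0,0,0,0,0],[-1,0,0,0,0,0,0],[-1,0,0,0,0,0,0]]]'
```

```text
t: 4.62
tool_pos: [0.4488, 0.1741, 0.0664]
orientation: [-0.53, -3.097, 0.0]
force: [-5.9, -1.7, 12.4]
opening: 0.0003
gripper_force: 6.0
t: 5.25
tool_pos: [0.4487, 0.1741, 0.0664]
orientation: [-0.529, -3.097, 0.0]
force: [-6.5, -1.0, 11.9]
opening: 0.0005
gripper_force: 6.0
```

```bash
python3 -m crank '[[[-1,0,0,0,0,0,0],[-1,0,0,0,0,0,0],[-1,0,0,-0.02,0,0,0],[-1,0,0,-0.08,0,0,0],[-1,0,0,-0.16,0,0,0]]]'; python3 -m crank '[[[-1,0,0,-0.08,0,0,0],[-1,0,0,-0.14,0,0,0],[-1,0.1,0.08,-0.14,0,0,0],[-1,0.16,0.12,-0.14,0,0,0],[-1,0.16,0.12,-0.14,0,0,0]]]';  python3 - <<'E'
from h import *
import cv2
s=read_state();print(s["tool_pos"],s["force"])
a=read_camera("side")[110:220,150:300];cv2.imwrite("pics/s4.png",cv2.resize(a,(800,586),interpolation=cv2.INTER_CUBIC)[:,:,::-1])
E
```

```text
t: 5.88
tool_pos: [0.4477, 0.1738, 0.1453]
orientation: [-0.529, -3.094, 0.002]
force: [0.7, 0.2, 0.2]
opening: 0.0009
gripper_force: 0.0
t: 6.5
tool_pos: [0.392, 0.2589, 0.2157]
orientation: [-0.524, -3.097, -0.001]
force: [0.9, -1.0, 0.7]
opening: 0.0007
gripper_force: 0.0
[0.39201159 0.25887879 0.21567854] [ 0.89021605 -1.00106524  0.67303214]
```

View pics/s4.png

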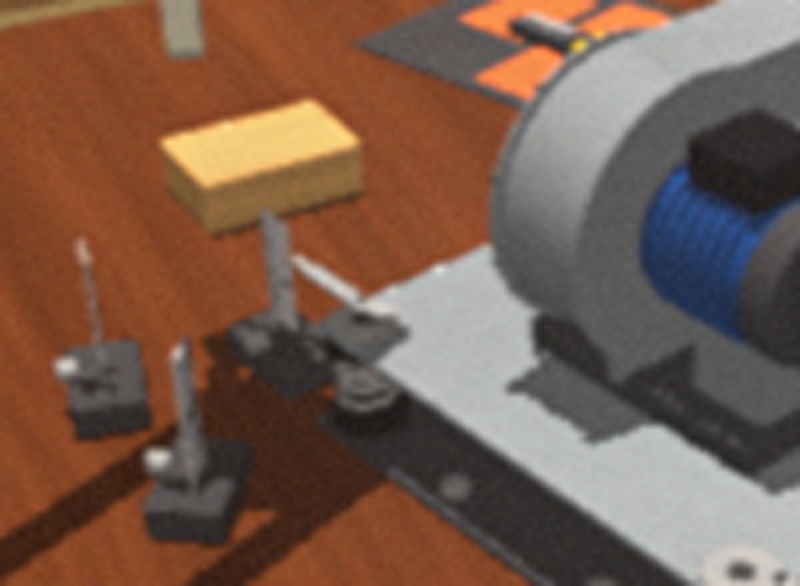

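The plate is back up, the pointer (300,260) and the rule (275,250) are where they were, and the arm is clear.

```bash
python3 -c "from plant import close_job; print(close_job())"
```

```text
the job is handed in; nothing more can be done
None
```

I pressed the front left corner to 66.4 mm at the washer (about 12 N), which by the given proportion puts its pointer about 10 mm down, level with the long mark. I held it about 1.5 s, let it spring back, moved clear and handed in. I did not read the pointer against the mark in a picture.

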